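# Crank the vise shut on the transformer

## Task

Two small vises stand on the desk. Take the one whose jaws have the transformer standing loose between them and turn its crank clockwise by the knob until the sliding jaw clamps the transformer firmly against the fixed jaw, then let go of the crank. Leave the other vise, the one with the small motor, as it is, and do not push the sliding jaw itself.

Things in the scene. Friction and masses are not known exactly. Their poses are not given: they have to be found in the camera images.
- vise: Vise holding the transformer: grey, 190 x 70 mm, steel bed, fixed to the desk; a like vise with a motor stands beside it. Origin: centre of underside, on the desk. x runs from the crank end (near the robot) to the fixed jaw, z up. In this frame: crank shaft at x -65, y 0 mm; bed 30 mm high; fixed jaw face at x +77; jaws 70 wide, up to 62 high. Only the knob stands higher than 87 mm.
- vise_knob (a point): Centre of the upright black crank knob of that vise: a cylinder 22 mm in diameter, 50 mm tall, from 84 to 134 mm above the desk (this point: 109 mm). It moves round the shaft in a level circle of 50 mm radius; the flat crank arm under it has its top at 83 mm. The knob spins freely on its pin, so the crank can be turned without turning the gripper.
- vise_crank (a joint): Crank angle, rad, growing clockwise seen from above; closes the vise 12 mm per rad. At 0 the arm points 100 deg counterclockwise of the vise's x and the jaws are 74 mm apart; starts at 0 to 1.0. The jaw bears on the transformer at about 1.85. About 5 N at the knob turn it; then it goes stiff: tighten with 10 to 20 N at the knob. It stays where it is left.
- vise_jaw: Sliding jaw of that vise. Origin: lower edge, middle, of its clamping face, at bed height; x points to the fixed jaw. It is moved by the crank.
- transformer: Small mains transformer, 47 x 53 x 44 mm, 0.35 kg, steel laminations with a yellowish winding, standing upright on the vise's bed close to the fixed jaw. Origin: centre of its underside; its y axis, along which the laminated stack is 52 mm long, lies along the vise; z up.
- spare_knob (a point): Centre of the like knob on the other vise (the one with the motor), to be left alone.

How it is judged (in metres and radians):
At the end, for the whole second after the job is handed in: The transformer stands upright (within 10 degrees) on the bed of its vise, against the fixed jaw and at rest, clamped by the sliding jaw with more than 6 N after the crank has been let go (contact force between vise_jaw and transformer above 6 N and angle between transformer's own z axis and vertical below 0.17 rad and x of transformer in the frame of vise above 0.0475 m and z of transformer in the frame of vise below 0.036 m and linear speed of transformer below 0.02 m/s); the robot touches nothing.
It fails at once if the other vise's crank is turned (its knob moves more than 15 mm) (distance of spare_knob from where it was at the start of the episode above 0.015 m).
It fails at once if the sliding jaw is pushed directly by the gripper (more than 4 N) (contact force between the fingers and vise_jaw above 4 N).
It also fails if it takes over 34 s, if anything falls off the work surface, if the arm or the gripper's body presses on something with over 40 N, if the wrist force passes 120 N, or if a joint passes its speed limit or range.

## Robot

A 6-joint arm with a two-finger parallel gripper is mounted at the origin on a cart in front of the work surface, level with it; the furniture and walls round the work are solid. World frame = base frame: x ahead of the robot, y to its left, z up, the work surface at z = 0. Lengths are in mm, angles in rad, forces in N, time in s.
With the tool pointing down it reaches from about 300 to 775 mm from the base axis. Payload 14.6 kg.
Tool frame: the origin (TCP) lies at the very end of the fingers, on their centre line; the grasp point (between the pads) lies 19 mm behind it (grip_point_offset is the distance from the TCP to the grasp point, in mm); z points along the fingers, y is the line along which they close (so a half turn about z gives the same grasp; the last joint's range is limited). The gripper opens to 94 mm and grips with 3 to 60 N. Pads are 16 mm wide; open, the fingers measure 119 mm over their backs; the gripper's body (75 mm by 177 mm) begins 78 mm behind the grasp point.
Start: joints at [-1.416, 0.3, 1.521, -0, 1.321, -0.067], TCP at [120.986, -536.518, 167.646] pointing down, gripper open.
Joint ranges: [-3.03, 3.03], [-0.79, 2.21], [0.23, 2.52], [-1.04, 4.18], [0, 3.07], [-2.55, 2.55]. Speed limits (rad/s): [2.22, 2.22, 2.57, 3.14, 3.14, 3.14].

## Interface

Orientations are given as [roll, pitch, yaw] about the fixed x, y, z axes, in that order (R = Rz(yaw) Ry(pitch) Rx(roll)).
In Python, from cell import read_state, camera, camera_info, sign_off, grip_point_offset gives the robot as it stands.
- The arm moves only by the shell command python3 -m handwheel 'ROWS' [FORCE]. ROWS is text: rows parted by semicolons, each of 5 numbers parted by spaces: the shift along the world's x, y, z in units of 40 mm (1.0 is 40 mm), then the turn about the world's z in units of 5 degrees (1.0 is 5 degrees), then the closure, from 0 (fully open) to 1 (shut). In form: dx dy dz yaw gripper; .... A call has 1 to 12 rows; each row shifts and turns the commanded pose from where the row before left it; what a row does not reach is not made up. A row lasts 1/12 s, in which the tool goes at most 41.7 mm and 7.16 degrees, less where a joint would pass 70% of its speed; a pose out of reach is approached as far as the arm can. A call is refused whole if a number of a shift passes 1 or a number of a turn 1, either way. A call with a gripper value outside its range is refused whole. The fingers move at their own pace and stop on an object; FORCE is the grip in N (left out, the last holds). Time passes only in rows, so rows that do not move let the fingers close. It gives the time, the measured TCP pose, the force, the opening and the grip force at its end, in the units of the state.
- read_state(): the state, without advancing time (a new reading comes with each control period).
- camera(name): name is "side" or "top"; returns (picture, depth): 480x640x3 uint8, red, green, blue; 480x640 float32, mm along the optical axis (not along the pixel's ray), 0 where there is no reading.
- camera_info(name): a dict with "intrinsics" (3x3 intrinsics, pixels), "world_from_camera" (4x4, takes a point from camera to world coordinates). Camera axes: x right, y down, z forward; pixel columns grow to the right and rows downward; lengths in mm; the calibration is good to about 2 mm. A picture is of the moment at which its call begins. camera_info takes no time and is no camera call.
- sign_off(): hands the job in; it is judged then, once.
The state is a dict: "clock": time; "joints": joint angles; "qd": joint speeds; "effort": joint torques, N m; "eef_pos": TCP position; "eef_rot": TCP orientation; "wrist_force": force on the tool from outside, world axes, zero at the start; "moment": the same for the moment, N m; "finger_gap": finger opening in mm; "finger_force": force on a finger pad.
Only numpy, scipy, OpenCV 4.12 (cv2) and the standard library are available. Lean on these libraries where they do the work, as an engineer would, in place of code of your own. Each camera call takes 0.05 s, during which the arm holds its last target. There are 200 camera calls.

## Working session

There is one attempt and no reset: what is moved stays moved. The work goes in short steps, Python scripts to look and compute and a shell command to move; the robot and the scene stay as the last step left them, time stands still between calls to the robot, and variables do not carry over. Pictures are saved under pics/ and viewed, at most 10 in all, crops included, and the job is handed in when it is done.

```bash
ls; mkdir -p pics
python3 - <<'E'
from cell import *
import cv2,numpy as np
for n in("top","side"):
    p,d=camera(n); np.savez(f"pics/{n}0.npz",p=p,d=d); cv2.imwrite(f"pics/{n}0.png",p[:,:,::-1])
    i=camera_info(n); print(n,np.round(i["intrinsics"],1).tolist(),np.round(i["world_from_camera"],3).tolist())
s=read_state(); print(s["clock"],s["eef_pos"],s["eef_rot"],grip_point_offset if not callable(grip_point_offset) else grip_point_offset())
E
```

```text
pics
top [[558.1, 0.0, 313.8], [0.0, 558.1, 242.0], [0.0, 0.0, 1.0]] [[-0.002, -0.987, 0.163, 229.535], [-1.0, -0.0, -0.016, 12.546], [0.016, -0.163, -0.986, 1512.166], [0.0, 0.0, 0.0, 1.0]]
side [[541.4, 0.0, 316.9], [0.0, 541.4, 233.3], [0.0, 0.0, 1.0]] [[-0.959, 0.214, -0.186, 718.261], [0.283, 0.761, -0.583, 751.12], [0.016, -0.612, -0.791, 1080.299], [0.0, 0.0, 0.0, 1.0]]
0.1 [ 120.93686557 -536.25385877  167.14176467] [-3.14053574e+00 -4.50487822e-05  2.21838407e-01] 18.8
```

View pics/top0.png

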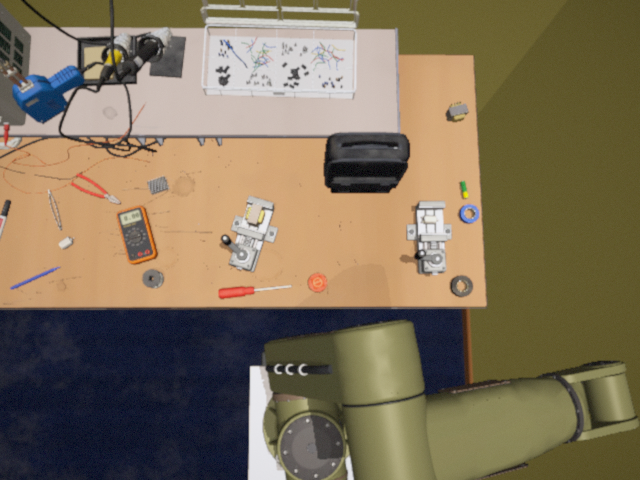

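View pics/side0.png

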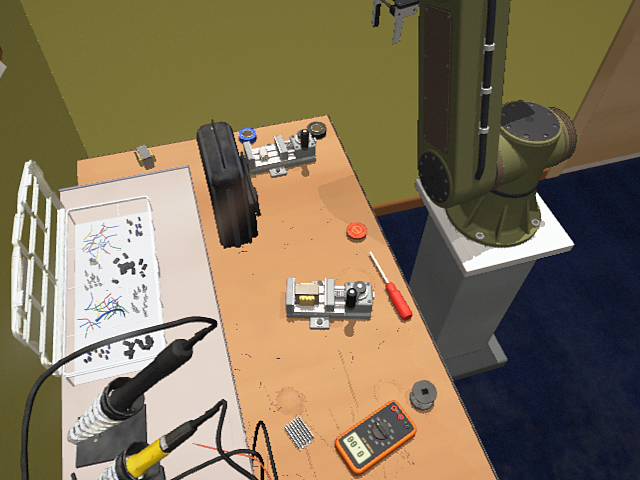

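The transformer vise is at top px (252,235) and side px (328,298), with a yellow transformer and its knob at top (227,240) and side (351,297). The other vise, at top (431,240), holds the motor.

```bash
cat > h.py <<'E'
import numpy as np,cv2
from cell import *
def cloud(n,d):
    i=camera_info(n);K=i["intrinsics"];T=np.array(i["world_from_camera"])
    v,u=np.mgrid[:480,:640]; c=np.stack([(u-K[0][2])*d/K[0][0],(v-K[1][2])*d/K[1][1],d],-1)
    return c@T[:3,:3].T+T[:3,3]
def crop(p,x0,y0,w,h,s,f): cv2.imwrite(f,cv2.resize(p[y0:y0+h,x0:x0+w,::-1],None,fx=s,fy=s,interpolation=cv2.INTER_CUBIC))
E
python3 - <<'E'
from h import *
for n,(x0,y0,w,h) in (("top",(205,190,90,90)),("side",(270,260,120,80))):
    z=np.load(f"pics/{n}0.npz");p,d=z["p"],z["d"];P=cloud(n,d)
    sl=np.s_[y0:y0+h,x0:x0+w]; q=P[sl];c=p[sl].astype(int)
    k=(c.max(-1)<60)&(q[...,2]>88)&(q[...,2]<145)&(d[sl]>0)
    print(n,"knob",k.sum(),q[k].mean(0).round(1),q[k].min(0).round(),q[k].max(0).round())
    t=k&(q[...,2]>128); print(" top",t.sum(),q[t].mean(0).round(1) if t.any() else "")
    m=(q[...,2]>22)&(q[...,2]<80)&(d[sl]>0)
    g=cv2.minAreaRect(q[m][:,:2].astype(np.float32)); print(" vise rect",g, cv2.boxPoints(g).round().tolist())
    y=(c[...,0]-c[...,2]>50)&(q[...,2]>50)&(q[...,2]<90); print(" yellow",y.sum(),q[y].mean(0).round() if y.any() else "")
    if n=="top":
        v=(q[...,2]>20)&(d[sl]>0); mm=np.zeros((90,90),np.uint8)
        # print height map slices
        crop(p,x0,y0,w,h,6,"pics/topc.png")
    else: crop(p,x0,y0,w,h,6,"pics/sidec.png")
a=cv2.imread("pics/topc.png");b=cv2.imread("pics/sidec.png")
a=cv2.resize(a,(400,400));b=cv2.resize(b,(400,267));o=np.zeros((400,800,3),np.uint8);o[:,:400]=a;o[:267,400:]=b;cv2.imwrite("pics/c0.png",o)
E
```

```text
top knob 21 [460.3 207.8 116.8] [457. 203.  99.] [468. 215. 134.]
 top 5 [459.1 209.6 131.3]
 vise rect ((496.47149658203125, 167.77294921875), (89.35347747802734, 194.2910919189453), 72.81925201416016) [[390.0, 154.0], [576.0, 96.0], [602.0, 182.0], [417.0, 239.0]]
 yellow 90 [541. 142.  66.]
side knob 135 [472.9 222.4 115.6] [461. 207.  88.] [482. 228. 137.]
 top 45 [471.4 218.7 131.7]
 vise rect ((478.1236572265625, 174.18687438964844), (98.895263671875, 242.03839111328125), 77.38117980957031) [[349.0, 152.0], [585.0, 99.0], [607.0, 196.0], [371.0, 249.0]]
 yellow 172 [550. 158.  64.]
```

View pics/c0.png

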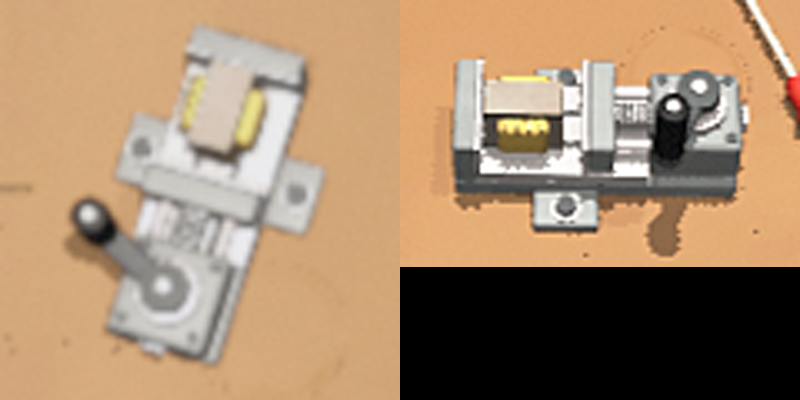

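The top view shows the knob top at crop (92,212) and the hub at (163,287). The side view shows the knob top at crop (674,103) and the hub at (698,88). I'll cast rays from both views.

```bash
cat >> h.py <<'E'
def ray(n,u,v):
    i=camera_info(n);K=np.array(i["intrinsics"]);T=np.array(i["world_from_camera"])
    r=T[:3,:3]@np.linalg.solve(K,[u,v,1]); return T[:3,3],r
def onz(n,u,v,z):
    o,r=ray(n,u,v); return (o+r*(z-o[2])/r[2])
def tri(a,b):
    A=np.zeros((3,3));B=np.zeros(3)
    for o,r in (a,b):
        r=r/np.linalg.norm(r);M=np.eye(3)-np.outer(r,r);A+=M;B+=M@o
    return np.linalg.solve(A,B)
E
python3 - <<'E'
from h import *
t=lambda x,y:(205+x*90/400,190+y*90/400)
s=lambda x,y:(270+(x-400)*.3,260+y*.3)
for nm,a,b,z in(("knob",t(92,212),s(674,103),134),("hub",t(163,287),s(698,88),87)):
    print(nm,onz("top",*a,z).round(),onz("side",*b,z).round(),tri(ray("top",*a),ray("side",*b)).round())
for nm,a in(("FJ front L",(188,55)),("FJ front R",(302,88)),("SJ far L",(152,163)),("SJ far R",(270,197)),("FJ back L",(195,27)),("FJ back R",(308,56))):
    print(nm,onz("top",*t(*a),62).round())
for nm,a in(("FJ back L",(456,62)),("FJ frontL",(475,62)),("SJ farL",(588,62)),("SJ nearL",(613,62))): print("side",nm,onz("side",*s(*a),62).round())
E
```

```text
knob [469. 210. 134.] [469. 215. 134.] [468. 212. 129.]
hub [433. 175.  87.] [438. 182.  87.] [434. 176.  76.]
FJ front L [576. 165.  62.]
FJ front R [556.  97.  62.]
SJ far L [511. 186.  62.]
SJ far R [490. 115.  62.]
FJ back L [594. 162.  62.]
FJ back R [576.  94.  62.]
side FJ back L [580. 104.  62.]
side FJ frontL [568. 108.  62.]
side SJ farL [495. 128.  62.]
side SJ nearL [479. 133.  62.]
```

```bash
python3 -m handwheel '0 0 0.5 0 0;0.5 0.7 0.5 0 0;0.5 0.8 0.3 0 0;0.5 0.8 0 0 0;0.5 0.8 0 0 0;0.5 0.8 0 0 0;0.5 0.8 0 0 0;0.5 0.8 0 0 0;0.5 0.8 0 0 0;0.5 0.8 0 0 0;0.5 0.8 0 0 0;0.5 0.8 0 0 0' 20; python3 -m handwheel '0.3 0.8 0 0 0;0.3 0.8 0 0 0;0.3 0.8 0 0 0;0.3 0.8 0 0 0;0.3 0.8 0 0 0;0.3 0.8 0 0 0;0.3 0.8 0 0 0;0.2 0.8 0 0 0;0 0.8 0 0 0;0 0.5 0 0 0;0 0 0 0 0;0 0 0 0 0'
```

```text
clock: 1.1
eef_pos: [341.4, -186.7, 219.7]
eef_rot: [3.141, -0.0, 0.222]
wrist_force: [0.7, -0.6, 0.6]
finger_gap: 94.2
finger_force: 0.0
clock: 2.1
eef_pos: [432.7, 120.0, 219.3]
eef_rot: [3.142, 0.001, 0.224]
wrist_force: [0.3, -0.2, 0.7]
finger_gap: 94.3
finger_force: 0.0
```

```bash
python3 -m handwheel '0.3 0.75 0 0 0;0.3 0.75 0 0 0;0.3 0.8 0 0 0;0 0 -0.4 0 0;0 0 -0.4 0 0;0 0 -0.4 0 0;0 0 0 0 0;0 0 0 0 0'
python3 - <<'E'
from h import *
ps=[]
for n,(x0,y0,w,h) in (("top",(205,190,90,90)),("side",(290,230,120,90))):
    p,d=camera(n); ps.append(cv2.resize(p[y0:y0+h,x0:x0+w,::-1],(400,int(h*400/w)),interpolation=cv2.INTER_CUBIC))
o=np.zeros((400,800,3),np.uint8);o[:,:400]=ps[0];o[:300,400:]=ps[1];cv2.imwrite("pics/c1.png",o)
s=read_state();print(s["eef_pos"],s["joints"])
E
```

```text
clock: 2.77
eef_pos: [469.0, 210.5, 171.6]
eef_rot: [3.141, 0.001, 0.221]
wrist_force: [0.2, -0.8, 0.2]
finger_gap: 93.7
finger_force: 0.0
[469.5596306  211.01673309 172.8118107 ] [ 3.51221013e-01  2.16219339e-01  1.61388344e+00 -4.88626531e-05
  1.31008126e+00  1.70105338e+00]
```

View pics/c1.png

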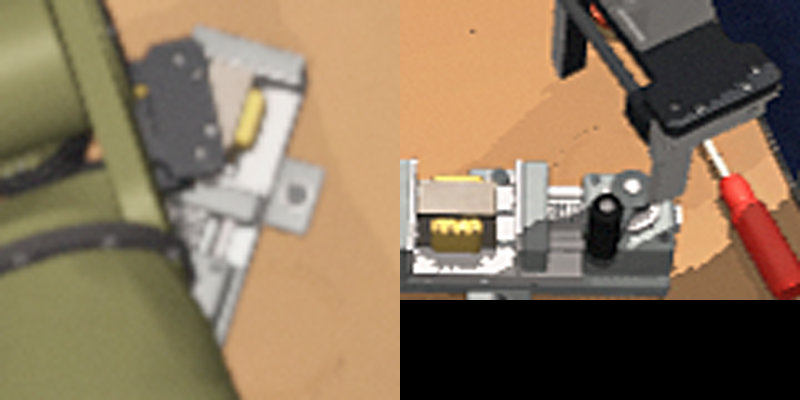

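The side crop shows the finger tips at about (570,75) and (672,205), with the knob top at (607,205). I'll check this against the projected tool pose.

Run:
```python
from h import *
f=lambda x,y:(290+(x-400)*.3,230+y*.3)
print(onz("side",*f(570,75),172).round(),onz("side",*f(672,205),172).round(),onz("side",*f(607,205),134).round())
i=camera_info("side");T=np.linalg.inv(np.array(i["world_from_camera"]));K=np.array(i["intrinsics"])
for s in(-53,53):
    q=K@(T[:3,:3]@(np.array([469.5,211,172.5])+s*np.array([.22,-.975,0]))+T[:3,3]);q=q[:2]/q[2];print(((q-[290,230])/.3+[400,0]).round())
```

```text
[471. 143. 172.] [442. 249. 172.] [469. 217. 134.]
[656. 231.]
[563. 100.]
```

Run:
```python
from h import *
p,d=camera("side");P=cloud("side",d)
x0,y0,w,h=325,220,70,75
a=cv2.resize(p[y0:y0+h,x0:x0+w,::-1],None,fx=5.6,fy=5.6,interpolation=cv2.INTER_NEAREST)
z=np.clip(P[y0:y0+h,x0:x0+w,2],0,255).astype(np.uint8)
b=cv2.resize(cv2.applyColorMap(z,cv2.COLORMAP_JET),(a.shape[1],a.shape[0]),interpolation=cv2.INTER_NEAREST)
cv2.imwrite("pics/c2.png",np.hstack([a,b]))
m=(P[...,2]>150)&(P[...,2]<185)&(d>0);m[:y0]=0;m[y0+h:]=0;m[:,:x0]=0;m[:,x0+w:]=0
n,l,st,c=cv2.connectedComponentsWithStats(m.astype(np.uint8))
for k in range(1,n):
    if st[k][4]>8: print(st[k],P[l==k].mean(0).round(),P[l==k].min(0).round(),P[l==k].max(0).round())
```

```text
(no output)
```

View pics/c2.png

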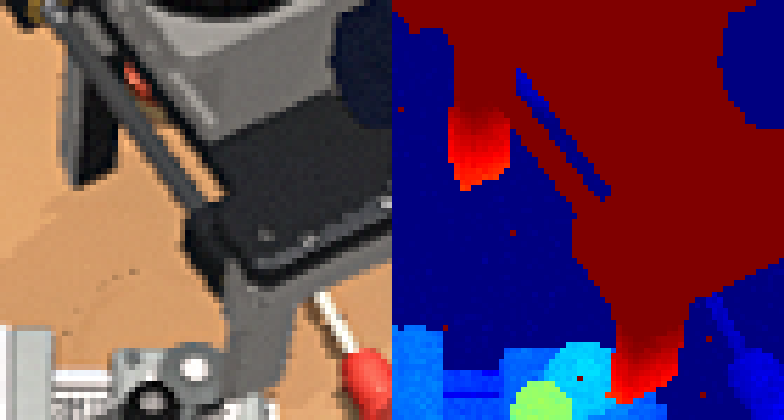

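Run:
```python
from h import *
p,d=camera("side");P=cloud("side",d)
for (x,y,w,h) in((333,245,15,10),(362,277,14,18)):
    q=P[y:y+h,x:x+w].reshape(-1,3);q=q[q[:,2]>180]; q=q[np.argsort(q[:,2])];print(len(q),q[:8].round().tolist(),q[-1].round())
s=read_state();print(s["eef_pos"],s["finger_gap"])
f=lambda x,y:(325+x/5.6,220+y/5.6)
i=camera_info("side");T=np.linalg.inv(np.array(i["world_from_camera"]));K=np.array(i["intrinsics"])
for z in(172,190,205):
  for sg in(-53,53):
    q=K@(T[:3,:3]@(np.array([469.5,211,z])+sg*np.array([.22,-.975,0]))+T[:3,3]);q=q[:2]/q[2];print(z,((q-[325,220])*5.6).round())
```

```text
78 [[489.0, 166.0, 208.0], [471.0, 161.0, 209.0], [481.0, 166.0, 209.0], [487.0, 167.0, 209.0], [483.0, 166.0, 209.0], [476.0, 165.0, 209.0], [489.0, 165.0, 211.0], [474.0, 165.0, 211.0]] [ 718.  751. 1080.]
152 [[469.0, 263.0, 213.0], [468.0, 264.0, 213.0], [466.0, 266.0, 214.0], [467.0, 268.0, 215.0], [466.0, 270.0, 219.0], [469.0, 266.0, 219.0], [452.0, 268.0, 219.0], [465.0, 272.0, 220.0]] [ 718.  751. 1080.]
[469.50012432 211.26065903 172.77088649] 93.90488690227687
172 [233. 444.]
172 [ 78. 224.]
190 [238. 417.]
190 [ 80. 195.]
205 [242. 394.]
205 [ 82. 171.]
```

The visible finger tips sit about 30 mm above the reported TCP height. I'll half-close the gripper to see whether the tips extend as it closes.

```bash
python3 -m handwheel '0 0 0 0 0.45;0 0 0 0 0.45;0 0 0 0 0.45;0 0 0 0 0.45;0 0 0 0 0.45;0 0 0 0 0.45'
cat > look.py <<'E'
from h import *
import sys
p,d=camera("side");P=cloud("side",d)
x0,y0,w,h=325,220,70,75
a=cv2.resize(p[y0:y0+h,x0:x0+w,::-1],None,fx=5.6,fy=5.6,interpolation=cv2.INTER_NEAREST)
z=np.clip(P[y0:y0+h,x0:x0+w,2],0,255).astype(np.uint8)
b=cv2.resize(cv2.applyColorMap(z,cv2.COLORMAP_JET),(a.shape[1],a.shape[0]),interpolation=cv2.INTER_NEAREST)
cv2.imwrite(sys.argv[1],np.hstack([a,b]))
s=read_state();print(s["clock"],s["eef_pos"].round(1),s["finger_gap"])
i=camera_info("side");T=np.linalg.inv(np.array(i["world_from_camera"]));K=np.array(i["intrinsics"]);g=s["finger_gap"]/2+6;e=s["eef_rot"][2]
for dz in(0,30):
  for sg in(-g,g):
    q=K@(T[:3,:3]@(s["eef_pos"]+[0,0,dz]+sg*np.array([np.sin(e),-np.cos(e),0]))+T[:3,3]);q=q[:2]/q[2];print("tip at TCP +",dz,((q-[325,220])*5.6).round())
E
python3 look.py pics/c3.png
```

```text
clock: 3.47
eef_pos: [469.0, 211.5, 171.7]
eef_rot: [-3.142, 0.0, 0.222]
wrist_force: [-0.3, -0.3, 0.7]
finger_gap: 57.2
finger_force: 0.0
3.5167 [469.  211.5 171.6] 53.628328001276564
tip at TCP + 0 [204. 402.]
tip at TCP + 0 [108. 266.]
tip at TCP + 30 [211. 356.]
tip at TCP + 30 [113. 218.]
```

View pics/c3.png

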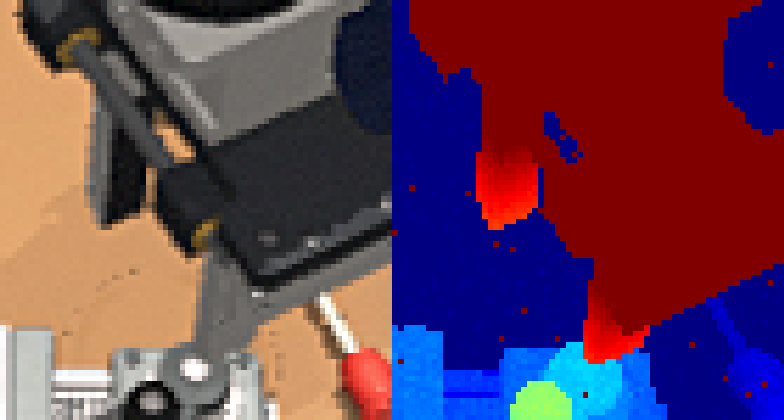

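The tips stay about 27 mm above the reported TCP at this gap as well: they are seen at (105,225) and (205,362), with the knob top at (152,400). I'll go down part way and check again.

```bash
python3 -m handwheel '0 0 -0.4 0 0.45;0 0 -0.4 0 0.45;0 0 -0.4 0 0.45;0 0 -0.2 0 0.45;0 0 0 0 0.45;0 0 0 0 0.45'; python3 look.py pics/c4.png
```

```text
clock: 4.02
eef_pos: [469.1, 211.5, 116.0]
eef_rot: [-3.142, 0.0, 0.222]
wrist_force: [-0.3, 0.6, -0.3]
finger_gap: 51.9
finger_force: 0.0
4.0667 [469.4 211.7 116.5] 51.97799999702492
tip at TCP + 0 [190. 481.]
tip at TCP + 0 [100. 350.]
tip at TCP + 30 [196. 438.]
tip at TCP + 30 [104. 306.]
```

View pics/c4.png

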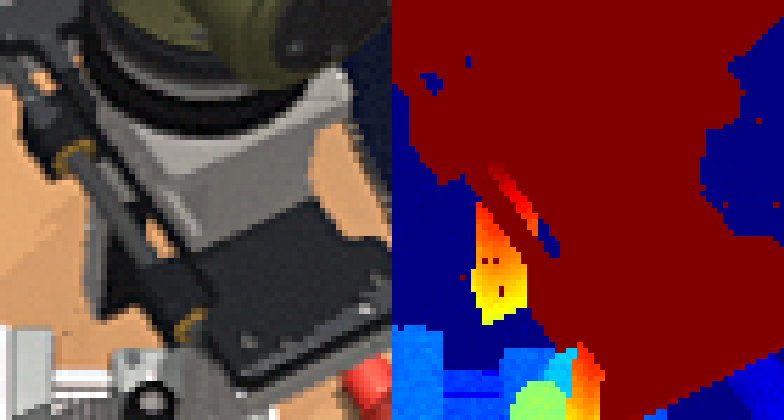

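```bash
python3 -m handwheel '0 0 -0.2 0 0.45;0 0 -0.2 0 0.45;0 0 -0.2 0 0.45;0 0 0 0 0.45;0 0 0 0 0.45'
python3 - <<'E'
from h import *
p,d=camera("side");P=cloud("side",d)
for y in range(274,292,2): print(y,[int(v) for v in P[y,336:352,2]])
E
```

```text
clock: 4.48
eef_pos: [468.7, 211.4, 91.1]
eef_rot: [3.141, 0.001, 0.222]
wrist_force: [-0.8, 0.2, 0.5]
finger_gap: 51.8
finger_force: 0.0
274 [-1, 1, 0, 152, 159, 162, 164, 167, 162, 161, 159, 154, 241, 243, 241, 248]
276 [2, 0, 0, 145, 148, 154, 154, 155, 155, 152, 151, 150, 246, 250, 248, 248]
278 [0, -3, -1, 139, 142, 144, 147, 147, 146, 143, 142, 141, 240, 250, 250, 250]
280 [1, 1, 0, -3, 138, 141, 140, 139, 137, 138, 131, 133, 235, 238, 245, 247]
282 [0, -3, 1, -1, 129, 134, 131, 131, 131, 126, 52, 60, 60, 235, 242, 243]
284 [0, -1, 0, 0, 1, -5, -1, 4, 52, 55, 57, 61, 57, 58, 232, 236]
286 [49, 51, 47, 44, 42, 29, 29, 1080, 49, 56, 58, 59, 56, 1080, 59, 231]
288 [48, 46, 46, 45, 43, 47, 45, 43, 45, 56, 55, 59, 56, 132, 131, 133]
290 [27, 33, 29, 33, 28, 29, 32, 28, 46, 54, 58, 130, 129, 133, 132, 132]
```

The depth image puts the tips near 127 mm while the state reports 91. To settle it by touch, I'll close gently with the reported TCP at about 112 mm: if the fingers catch the knob, the reported height is right.

```bash
python3 -m handwheel '0 0 0.25 0 0.45;0 0 0.25 0 0.45;0 0 0 0 0.6;0 0 0 0 0.85;0 0 0 0 0.85;0 0 0 0 0.85;0 0 0 0 0.85;0 0 0 0 0.85' 3
```

```text
clock: 5.2
eef_pos: [468.9, 211.4, 111.4]
eef_rot: [3.142, 0.0, 0.222]
wrist_force: [-0.6, -0.4, 0.2]
finger_gap: 15.8
finger_force: 0.0
```

The fingers closed to 15.8 mm and missed the knob, so the images are right: the true tips are about 30 mm above the reported TCP. I'll aim for a reported z of about 68, which puts the real tips near 97.

```bash
python3 -m handwheel '0 0 0 0 0.45;0 0 0 0 0.45;0 0 0 0 0.45;0 0 -0.2 0 0.45;0 0 -0.2 0 0.45;0 0 -0.2 0 0.45;0 0 -0.2 0 0.45;0 0 0 0 0.45'; python3 -m handwheel '0 0 -0.15 0 0.45;0 0 -0.1 0 0.45;0 0 0 0 0.45;0 0 0 0 0.45'
```

```text
clock: 5.87
eef_pos: [468.0, 211.1, 77.5]
eef_rot: [3.141, 0.003, 0.222]
wrist_force: [0.4, -0.0, -0.6]
finger_gap: 51.7
finger_force: 0.0
clock: 6.2
eef_pos: [469.0, 211.5, 69.6]
eef_rot: [3.142, 0.0, 0.222]
wrist_force: [0.2, 0.1, 0.1]
finger_gap: 52.0
finger_force: 0.0
```

```bash
python3 -m handwheel '0 0 0 0 0.6;0 0 0 0 0.7;0 0 0 0 0.85;0 0 0 0 0.85;0 0 0 0 0.85;0 0 0 0 0.85' 15; python3 look.py pics/c5.png
```

```text
clock: 6.7
eef_pos: [469.1, 212.1, 69.9]
eef_rot: [-3.141, -0.001, 0.222]
wrist_force: [-0.5, 4.6, 0.6]
finger_gap: 22.0
finger_force: 15.0
6.75 [469.1 212.1  69.9] 21.39282823821156
tip at TCP + 0 [160. 513.]
tip at TCP + 0 [115. 446.]
tip at TCP + 30 [166. 472.]
tip at TCP + 30 [119. 405.]
```

View pics/c5.png

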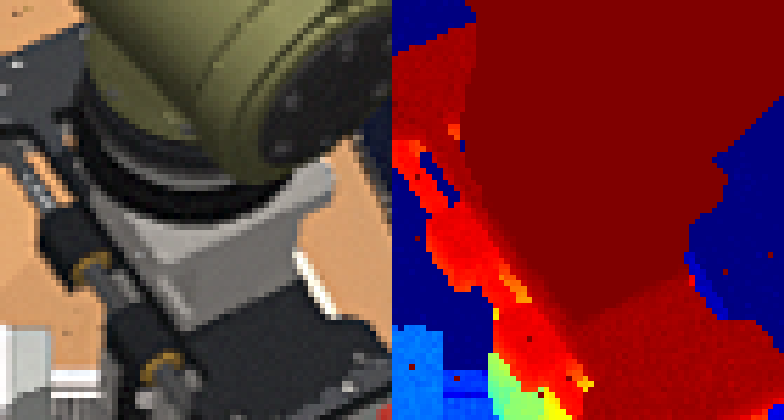

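The gap is 22.0 mm, so the knob is held. Next I'll work out the arc steps.

Run:
```python
import numpy as np
a=np.radians(46.5-6*np.arange(0,14));p=50*np.c_[np.cos(a),np.sin(a)]
print(np.degrees(a)[1:]);print((np.diff(p,axis=0)/40).round(3).tolist())
```

```text
[ 40.5  34.5  28.5  22.5  16.5  10.5   4.5  -1.5  -7.5 -13.5 -19.5 -25.5
 -31.5]
[[0.09, -0.095], [0.08, -0.104], [0.068, -0.112], [0.056, -0.118], [0.044, -0.123], [0.031, -0.127], [0.017, -0.13], [0.003, -0.131], [-0.01, -0.13], [-0.024, -0.129], [-0.037, -0.125], [-0.05, -0.121], [-0.062, -0.115]]
```

```bash
python3 -m handwheel '0.09 -0.095 0 -0.3 0.85;0.08 -0.104 0 -0.3 0.85;0.068 -0.112 0 -0.3 0.85;0 0 0 0 0.85' 25
```

```text
clock: 7.08
eef_pos: [478.8, 198.9, 69.8]
eef_rot: [-3.141, -0.0, 0.142]
wrist_force: [-0.9, 0.8, 2.2]
finger_gap: 21.4
finger_force: 25.0
```

```bash
python3 -m handwheel '0.056 -0.118 0 -0.3 0.85;0.044 -0.123 0 -0.3 0.85;0.031 -0.127 0 -0.3 0.85;0 0 0 0 0.85'; python3 -m handwheel '0.017 -0.13 0 -0.3 0.85;0.003 -0.131 0 -0.3 0.85;-0.01 -0.13 0 -0.3 0.85;0 0 0 0 0.85'
```

```text
clock: 7.42
eef_pos: [483.5, 184.1, 69.7]
eef_rot: [-3.141, 0.001, 0.064]
wrist_force: [-3.4, 0.3, 2.8]
finger_gap: 21.5
finger_force: 25.0
clock: 7.75
eef_pos: [483.4, 168.6, 69.7]
eef_rot: [-3.141, 0.001, -0.015]
wrist_force: [-7.2, 2.2, 3.4]
finger_gap: 21.8
finger_force: 25.0
```

```bash
python3 -m handwheel '-0.05 -0.129 0 -0.3 0.85;-0.05 -0.125 0 -0.3 0.85;0 0 0 0 0.85'; python3 -m handwheel '-0.05 -0.1 0 -0.3 0.85;0 0 0 0 0.85'
```

```text
clock: 8.0
eef_pos: [480.2, 158.5, 69.8]
eef_rot: [-3.141, -0.001, -0.067]
wrist_force: [-0.9, 1.7, 0.1]
finger_gap: 21.2
finger_force: 25.0
clock: 8.17
eef_pos: [479.2, 156.6, 70.1]
eef_rot: [-3.137, -0.003, -0.093]
wrist_force: [7.3, 17.6, -3.4]
finger_gap: 21.4
finger_force: 25.0
```

```bash
python3 -m handwheel '0 0 0 0 0.85;0 0 0 0 0.85;0 0 0 0 0.85'
```

```text
clock: 8.42
eef_pos: [479.2, 156.6, 70.0]
eef_rot: [-3.138, -0.003, -0.091]
wrist_force: [5.9, 17.4, -3.1]
finger_gap: 21.5
finger_force: 25.0
```

It is holding steady at about 18 N tangential, so it's clamped. Now I'll let go, lift and check.

```bash
python3 -m handwheel '0 0 0 0 0.6;0 0 0 0 0.4;0 0 0 0 0.3;0 0 0 0 0.3;0 0 0 0 0.3'; python3 -m handwheel '0 0 0.2 0 0.3;0 0 0.4 0 0.3;0 0 0.5 0 0.3;0 0 0.5 0 0.3;0 0 0.5 0 0.3;0 0 0.5 0 0.3;-0.3 -0.6 0 0 0.3;-0.3 -0.8 0 0 0.3;-0.3 -0.8 0 0 0.3;-0.3 -0.8 0 0 0.3;0 -0.8 0 0 0.3;0 0 0 0 0.3'; python3 -m handwheel '0 -0.8 0 0 0.3;0 -0.8 0 0 0.3;0 -0.8 0 0 0.3;0 -0.5 0 0 0.3;0 0 0 0 0.3'
python3 - <<'E'
from h import *
ps=[]
for n,(x0,y0,w,h) in (("top",(205,190,90,90)),("side",(270,250,120,90))):
    p,d=camera(n); ps.append(cv2.resize(p[y0:y0+h,x0:x0+w,::-1],(400,int(h*400/w)),interpolation=cv2.INTER_CUBIC))
o=np.zeros((400,800,3),np.uint8);o[:,:400]=ps[0];o[:300,400:]=ps[1];cv2.imwrite("pics/c6.png",o)
E
```

```text
clock: 8.83
eef_pos: [478.1, 154.3, 69.5]
eef_rot: [3.141, 0.0, -0.092]
wrist_force: [-0.1, 0.2, -0.6]
finger_gap: 51.5
finger_force: 0.0
clock: 9.83
eef_pos: [429.7, -1.3, 174.5]
eef_rot: [3.141, -0.001, -0.096]
wrist_force: [0.4, 0.6, 0.2]
finger_gap: 65.9
finger_force: 0.0
clock: 10.25
eef_pos: [430.1, -116.1, 174.1]
eef_rot: [3.141, -0.0, -0.095]
wrist_force: [0.6, 0.1, -0.3]
finger_gap: 65.9
finger_force: 0.0
```

View pics/c6.png

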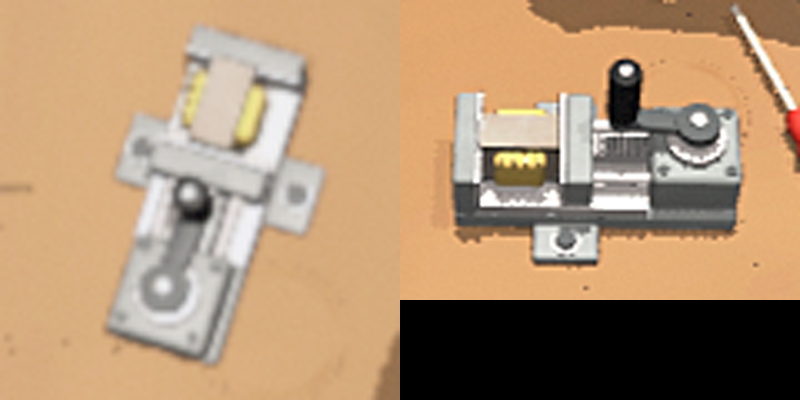

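The jaw now bears on the transformer and the transformer is against the fixed jaw. The knob is at top crop (190,195) and the robot is well clear. I'll check the crank angle from this.

Run:
```python
from h import *
t=lambda x,y:(205+x*90/400,190+y*90/400)
s=lambda x,y:(270+(x-400)*.3,250+y*.3)
k=onz("top",*t(191,190),134);k2=onz("side",*s(626,70),134);h=np.array([433,174])
for q in(k,k2):
    v=q[:2]-h;print(q.round(),np.hypot(*v).round(),np.degrees(np.arctan2(v[1],v[0])).round(1))
print([onz("top",*t(*a),62).round() for a in((157,145),(275,175),(192,55),(302,86))])
```

```text
[481. 155. 134.] 52.0 -21.7
[482. 161. 134.] 51.0 -15.1
[array([521., 183.,  62.]), array([503., 113.,  62.]), array([576., 163.,  62.]), array([557.,  97.,  62.])]
```

```bash
python3 -c "
from cell import *
print(sign_off())"
```

```text
the job is handed in; nothing more can be done
None
```

I turned the transformer vise's crank clockwise by its knob until it went stiff at about 18 N, let go, moved the arm clear and handed the job in at about 10 s; the last pictures show the transformer upright between the jaws, but the clamping force could not be measured directly.

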